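# Load the bearing test box and latch its guard door

## Task

Lay the larger of the two ball bearings on the bench top flat between the four pins on the seat of the blue test box, then swing the box's guard door over and press its free edge down until the sprung latch snaps in under the strike and holds. Do not let the door slam, never push on it with more than 25 N, and do not knock over or shift the oil filter or the smaller bearing.

Things in the scene. Friction and masses are not known exactly. Their poses are not given: they have to be found in the camera images.
- bearing_large: the larger steel ball bearing, 52 mm across and 14 mm thick, 0.12 kg, lying flat on the bench (to the robot's right); origin at the centre of its underside, z up along its bore. The bore cannot be used for gripping; grip it across the outside
- bearing_small: the smaller steel ball bearing, 42 mm across and 14 mm thick, origin at the centre of its underside; a bystander, it stays where it is
- oil_filter: blue oil filter, 70 mm across, 89 mm high, standing upright near the back; origin at the centre of its underside; a bystander
- test_box: blue sheet-steel test box fixed to the bench, open on top, 180 mm along its own x, reaching from y = -76 to +92 mm along its own y, walls 4 mm thick, 76 mm high; origin on its underside, z up, -x is its front with the red and green studs. Clear space inside the walls: 172 mm along x, 160 mm along y
- seat (a point): centre of the round seat's flat top (78 mm across), 40 mm above the bench; axes as the box's. Four pins, 8 mm thick, 10 mm high, tapered on top, stand on a 66 mm circle at 45 degrees to the box's x and y: a 52 mm bearing drops between them with 3 mm play all round; gripper fingers pass between the pins along the box's x
- guard_door (a joint): angle of the guard door (rad): about 0 shut, 1.5 to 1.85 at the start (standing up at the box's left, +y, side), stop at 1.9; it lies down towards the box's -y as it shuts. The stiff hinge (0.48 N m of friction) keeps the door wherever it is left. Latched it stands somewhere between -0.046 and +0.044, as the strike's height was set by hand
- door_hinge (a point): middle of the hinge line, which runs along the box's x at its left rim, 92 mm to +y of the box's origin, 93 mm above the bench; axes turn with the door: -y from the hinge to the free edge, z out of the outer face (up when shut). The door, 0.35 kg, is 180 mm x 182 mm, 8 mm thick, outer face 5 mm off the hinge line. A black latch case, 44 x 32 mm, stands 16 mm high at the middle of its free edge
- push_pad (a point): centre of the top of a round yellow push pad, 32 mm across and 3 mm high, on the door's outer face near its free edge, 158 mm from the hinge line and 55 mm towards the box's front from the middle; axes as the door's (z out of the outer face)
- latch_bolt (a joint): how far the brass bevelled bolt is pushed back into the latch case (m): 0 fully out, at most 0.010. It rides over the steel strike outside the box's right (-y) wall, pushed back by about 7 mm, and springs out under the strike's lip. A slow press at the pad takes up to 12 N while the bolt rides back, then slackens, then rises on the rubber buffers until the snap. A door let go before it is not held
- buffer (a joint): how far the two black rubber buffers on the strike bracket, under the door's free edge outside the right wall, are pressed down (m), 5 N per mm together. The bolt snaps in when they are 0.8 to 2.2 mm in; at 3 mm they are solid and the force shoots up. After the snap they stay 0.6 to 2.1 mm in. 14 to 16 N at the pad is enough; over 25 N on the door is forbidden
- strike_place (a point): nominal place of the edge of the strike's lip (rounded steel, outside the box's right wall), 112 mm above the bench; box axes. The bracket with strike and buffers was set by hand up to 8 mm higher or lower than this, which is not told: where the latch catches must be felt, by pressing slowly and watching the force
Things that resemble listed ones, but are neither listed nor needed, are in the scene too. What is shaped like the bearing_large but purple is not meant.

How it is judged:
On the way, in this order (a step that is already met when the one before it is completed fails the run):
1. the larger bearing lies flat on the seat between the pins, let go (horizontal distance between bearing_large and seat below 0.006 m and z of bearing_large in the frame of seat between -0.003 and 0.003 m and angle between bearing_large's own z axis and vertical below 0.08 rad and contact force between the fingers and bearing_large below 0.2 N), for 0.2 s.
2. the door is shut on its rubber buffers and the bolt has snapped out under the strike (value of joint guard_door below 0.055 rad and value of joint latch_bolt below 0.001 m and value of joint buffer above 0.0004 m), for 0.2 s.
At the end, for the whole second after the job is handed in: the door is shut (below 0.055 rad), holding the buffers pressed (over 0.4 mm), its bolt out under the strike (less than 1 mm pushed back); the larger bearing lies at rest and flat on the seat between the pins (centre within 6 mm, height within 3 mm, tilt below 0.08 rad) (all of step 2 and horizontal distance between bearing_large and seat below 0.006 m and z of bearing_large in the frame of seat between -0.003 and 0.003 m and angle between bearing_large's own z axis and vertical below 0.08 rad and linear speed of bearing_large below 0.01 m/s); the robot touches nothing.
It fails at once if the door was pushed with more than 25 N (contact force between any of the fingers, the arm and guard_door above 25 N).
It fails at once if the door was slammed (faster than 2 rad/s in the last 0.3 rad) (value of joint guard_door below 0.3 rad and velocity of joint guard_door below -2 rad/s).
It fails at once if the oil filter was shifted by more than 30 mm or knocked over (distance of oil_filter from where it was at the start of the episode above 0.03 m or angle between oil_filter's own z axis and vertical above 0.5 rad).
It fails at once if the smaller bearing was shifted by more than 30 mm (distance of bearing_small from where it was at the start of the episode above 0.03 m).
It also fails if it takes over 56 s, if anything falls off the work surface, if the arm or the gripper's body presses on something with over 40 N, if the wrist force passes 120 N, or if a joint passes its speed limit or range.

## Robot

A 6-joint arm with a two-finger parallel gripper is mounted at the origin on a cart in front of the work surface, level with it; the furniture and walls round the work are solid. World frame = base frame: x ahead of the robot, y to its left, z up, the work surface at z = 0. Lengths are in m, angles in rad, forces in N, time in s.
With the tool pointing down it reaches from about 0.25 to 0.775 m from the base axis. Payload 8.9 kg.
Tool frame: the origin (TCP) lies on the centre line of the jaws, within the pads' length; the fingertips stand 17 mm ahead of it and the grasp point (between the pads) lies 2 mm behind it; z points along the fingers, y is the line along which they close (so a half turn about z gives the same grasp; the last joint's range is limited). The gripper opens to 85 mm and grips with 20 to 120 N. Pads are 22 mm wide; open, the fingers measure 114 mm over their backs; the gripper's body (76 mm by 85 mm) begins 54 mm behind the grasp point. The pads swing forward as they close: fully open they stand 13 mm farther back than shut.
Start: joints at [-1.258, 0.291, -0.153, 1.127, 0, 1.431], TCP at [0.229, -0.472, 0.248] pointing down, gripper open.
Joint ranges: [-2.52, 2.52], [-0.91, 1.74], [-1.3, 1.37], [-1.96, 2.02], [-1.52, 1.47], [-3.14, 3.14]. Speed limits (rad/s): [2.22, 2.22, 2.79, 3.14, 3.14, 3.14].

## Interface

Orientations are given as a rotation vector (axis times angle).
In Python, from cell import ctrl, solver, vision, finish_job, telemetry gives the robot as it stands. The module is installed in compiled form; this text tells all that it offers. Calls block until the motion is done:
- ctrl.reach(position, orientation): joint-space move of the TCP to a pose.
- ctrl.servo_line(position, orientation=None, rate=0.15): straight line of the TCP; orientation=None keeps the orientation; rate is the mean speed in m/s.
- ctrl.set_joints(angles): joint-space move.
- ctrl.move_gripper(opening, force=None): finger opening in m; force is the grip in N (None keeps the last); returns when the fingers have stopped.
- ctrl.sleep(seconds).
- solver.ik(position, orientation): joint angles nearest the present ones, or None.
- vision.snapshot(name): name is "scene" or "top" or "wrist"; returns the picture (400x640x3 uint8, red, green, blue); there is no depth.
- vision.camera_info(name): a dict with "K" (3x3 intrinsics, pixels), "R" (3x3) and "t" (3): a world point X has camera coordinates R X + t. Camera axes: x right, y down, z forward; pixel columns grow to the right and rows downward; lengths in m; the calibration is good to about 2 mm. A picture is of the moment at which its call begins: read the wrist's pose just before it. camera_info takes no time and is no camera call; for the wrist camera it gives the pose at the moment of the call.
A pose or a line that the arm cannot do raises ctrl.PlanningError and nothing moves.
- finish_job(): hands the job in; it is judged then, once.
Readings, each from a call of its own:
- telemetry.read_t(): time.
- telemetry.read_qpos(): joint angles.
- telemetry.read_qvel(): joint speeds.
- telemetry.read_tau(): joint torques, N m.
- telemetry.read_tool_pos(): TCP position.
- telemetry.read_tcp_rot(): TCP orientation.
- telemetry.read_ft_force(): force on the tool from outside, world axes, zero at the start.
- telemetry.read_torque(): the same for the moment, N m.
- telemetry.read_opening(): finger opening in m.
- telemetry.read_gripper_force(): force on a finger pad.
Only numpy, scipy, OpenCV 4.12 (cv2) and the standard library are available. Lean on these libraries where they do the work, as an engineer would, in place of code of your own. Each camera call takes 0.05 s, during which the arm holds its last target. There are 200 camera calls.

## Working session

There is one attempt and no reset: what is moved stays moved. The work goes in short steps, each a Python script; the robot and the scene stay as the last script left them, time stands still between calls to the robot, and variables do not carry over. Pictures are saved under pics/ and viewed, at most 11 in all, crops included, and the job is handed in when it is done.

```bash
mkdir -p pics
python3 - <<'E'
from cell import ctrl,solver,vision,telemetry
import cv2,numpy as np
for n in("scene","top"):
    im=vision.snapshot(n); cv2.imwrite(f"pics/{n}0.png",im[:,:,::-1]); c=vision.camera_info(n); print(n,np.round(c["K"],1).tolist(),np.round(c["R"],3).tolist(),np.round(c["t"],3))
print(telemetry.read_t(),telemetry.read_tcp_rot())
E
```

```text
scene [[475.1, 0.0, 318.0], [0.0, 475.1, 201.1], [0.0, 0.0, 1.0]] [[0.742, -0.67, -0.019], [-0.386, -0.403, -0.83], [0.548, 0.623, -0.558]] [-0.399  0.254  0.961]
top [[419.9, 0.0, 311.8], [0.0, 419.9, 197.7], [0.0, 0.0, 1.0]] [[-0.109, -0.994, 0.004], [-0.97, 0.106, -0.219], [0.217, -0.028, -0.976]] [-0.002  0.526  0.941]
0.1 [-3.06066594e+00 -7.03415328e-01  9.38078368e-05]
```

View pics/top0.png

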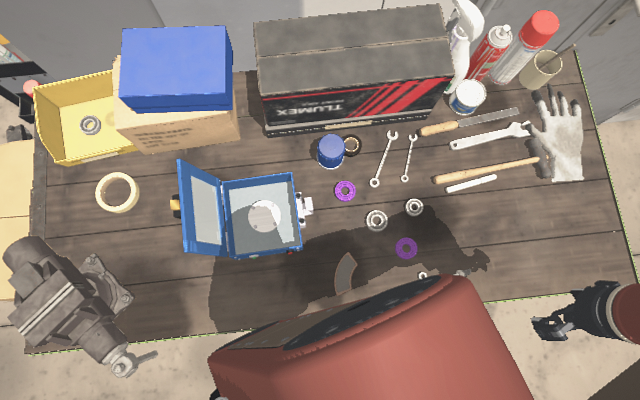

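View pics/scene0.png

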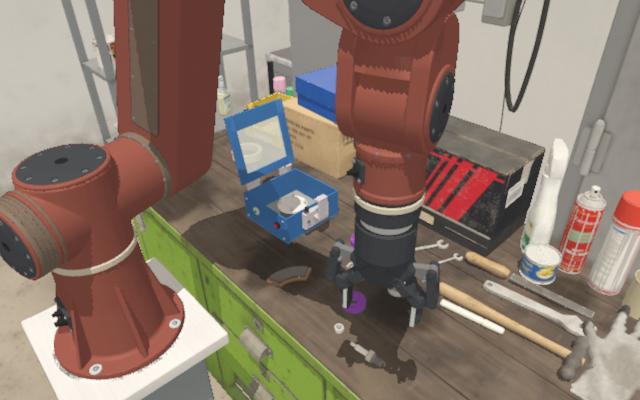

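Top view: there are steel rings at (376,220) and (414,206), purple look-alikes at (345,190) and (406,248), and another ring in the yellow bin at (90,125). The steel one at (376,220) looks like the larger bearing. The box is at about (262,215), with its door standing to the left. I'll enlarge this area to confirm.

```bash
cat > h.py <<'E'
from cell import ctrl,solver,vision,telemetry,finish_job
import cv2,numpy as np
from scipy.spatial.transform import Rotation as Ro
def ray(c,u,v,z):
    R,t=np.array(c["R"]),np.array(c["t"]); o=-R.T@t
    d=R.T@np.linalg.solve(c["K"],[u,v,1.]); return o+d*(z-o[2])/d[2]
def proj(c,X):
    p=np.array(c["K"])@(np.array(c["R"])@np.array(X)+c["t"]); return p[:2]/p[2]
def down(psi):  # tool z down, tool y (closing line) at angle psi in world xy
    y=np.array([np.cos(psi),np.sin(psi),0]); z=np.array([0,0,-1.]); 
    return Ro.from_matrix(np.c_[np.cross(y,z),y,z]).as_rotvec()
E
python3 - <<'E'
from h import *
im=cv2.imread("pics/top0.png"); c=vision.camera_info("top")
cv2.imwrite("pics/crop0.png",cv2.resize(im[140:270,170:430],None,fx=3,fy=3,interpolation=cv2.INTER_CUBIC))
for u,v in((376,220),(414,206),(345,190),(331,152)): print(u,v,ray(c,u,v,.014).round(3))
E
```

```text
376 220 [ 0.46  -0.212  0.014]
414 206 [ 0.485 -0.311  0.014]
345 190 [ 0.544 -0.146  0.014]
331 152 [ 0.646 -0.123  0.014]
```

View pics/crop0.png

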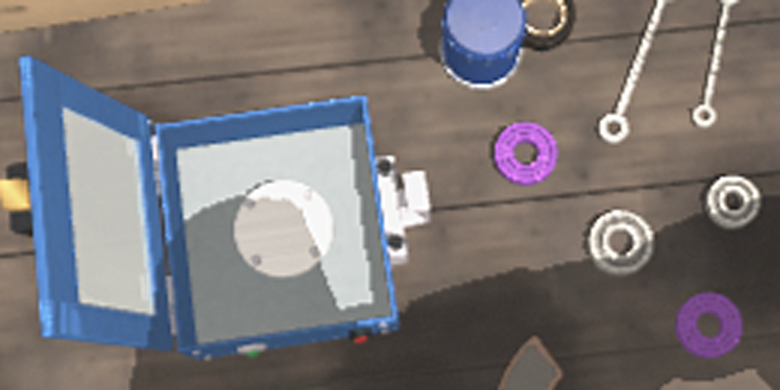

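The crop shows a steel ring at crop (620,241), about 65 px wide, and a second at (733,201), about 53 px. Both purple rings are ruled out by colour, so the larger steel one at top pixel (376.7,220.3) is bearing_large. The seat disc is at crop (284,228) and its pins at (250,205), (308,194), (256,260) and (314,252).

Run:
```python
from h import *
c=vision.camera_info("top")
f=lambda u,v,z:ray(c,170+u/3,140+v/3,z)
P=[f(*p,.05) for p in((250,205),(308,194),(256,260),(314,252))]
print("pins",np.round(P,3),np.mean(P,0)); s=f(284,228,.04); print("seat",s)
a=f(365,99,.076)-f(397,325,.076); yaw=np.arctan2(a[1],a[0]); print("yaw right edge",yaw,np.linalg.norm(a)); a=P[0]-P[2]+P[1]-P[3];print("yaw pins",np.arctan2(a[1],a[0]))
for psi in(yaw,yaw+np.pi): print(psi,solver.ik([s[0],s[1],.3],down(psi)))
```

```text
pins [[0.514 0.082 0.05 ]
 [0.518 0.035 0.05 ]
 [0.47  0.08  0.05 ]
 [0.471 0.035 0.05 ]] [0.49323563 0.05793645 0.05      ]
seat [0.49464497 0.05729196 0.04      ]
yaw right edge 0.036320613868887394 0.17993840079779944
yaw pins 0.01915332892468168
0.036320613868887394 [-3.16171723e-02  2.14993547e-01 -1.18235176e-01  1.23756760e+00
 -4.44089210e-16  1.50285854e+00]
3.1779132674586803 [-0.03161717  0.21499355 -0.11823518  1.2375676   0.         -1.63873411]
```

Run:
```python
from h import *
import pickle
o=down(.036)
ctrl.reach([.46,-.212,.2],o); c1=vision.camera_info("wrist"); a=vision.snapshot("wrist")
ctrl.reach([.47,.055,.3],o); c2=vision.camera_info("wrist"); b=vision.snapshot("wrist")
pickle.dump((c1,c2),open("w.pkl","wb"))
cv2.imwrite("pics/w12.png",np.hstack([cv2.resize(x,(400*640//400,400)) for x in(a,b)])[:,:,::-1])
im=np.vstack([a,b])[:,:,::-1]; cv2.imwrite("pics/w12v.png",cv2.resize(im,(480,600)))
print(telemetry.read_t(), proj(c1,[.46,-.212,.014]),proj(c2,[.494,.058,.04]),(-c1["R"].T@c1["t"]-np.array([.46,-.212,.2])))
```

```text
2.6167 [315.53575362 186.24992213] [335.50178485 170.85436546] [-0.00202589  0.07163039  0.12600607]
```

View pics/w12v.png

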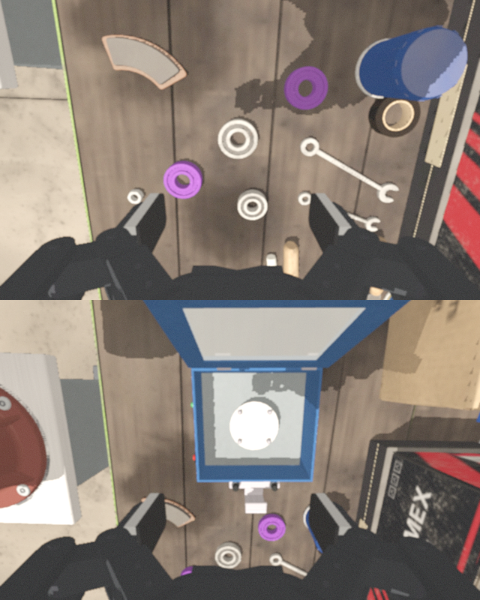

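The wrist views (shown at 0.75 scale) have the bearing at full-resolution (317,184) and the seat disc at (338,167). The bottom rim of the box runs from (263,243) to (419,243). Next I'll fit these circles and the rim line.

Run:
```python
from h import *
import pickle
c1,c2=pickle.load(open("w.pkl","rb")); im=cv2.imread("pics/w12.png"); a,b=im[:,:640],im[:,640:]
def ell(g,m,u,v,r):
    k=np.zeros_like(m); cv2.circle(k,(u,v),r,255,-1); m=cv2.bitwise_and(m,k)
    m=cv2.morphologyEx(m,cv2.MORPH_OPEN,np.ones((3,3)))
    cs,_=cv2.findContours(m,cv2.RETR_EXTERNAL,cv2.CHAIN_APPROX_NONE); q=max(cs,key=cv2.contourArea); return cv2.fitEllipse(cv2.convexHull(q))
g=cv2.cvtColor(a,cv2.COLOR_BGR2GRAY); e=ell(g,(g>125).astype(np.uint8)*255,317,184,34); print(e, ray(c1,*e[0],.012), "exp diam",52*c1["K"][0][0]/(326-12))
g=cv2.cvtColor(b,cv2.COLOR_BGR2GRAY)
for th in(225,240): 
    e=ell(g,(g>th).astype(np.uint8)*255,338,167,42); print(th,e,ray(c2,*e[0],.04),"exp",78*c2["K"][0][0]/(426-40))
pp=cv2.HoughCircles(g[120:220,290:390],cv2.HOUGH_GRADIENT,1,10,param1=100,param2=8,minRadius=2,maxRadius=7); print(None if pp is None else pp[0].round(1)[:8]+[290,120,0])
hs=cv2.cvtColor(b,cv2.COLOR_BGR2HSV); m=cv2.inRange(hs,(100,120,60),(125,255,255))
L=[]; 
for u in range(290,400,4):
    col=np.where(m[210:255,u])[0]; L.append((u,210+col.max(),210+col.min()))
L=np.array(L); 
for k in(1,2):
    p=np.polyfit(L[:,0],L[:,k],1); A,B=[ray(c2,u,np.polyval(p,u),.076) for u in(270,420)]; print("edge",p,A,B,np.arctan2(B[1]-A[1],B[0]-A[0]))
cv2.imwrite("pics/seat.png",cv2.resize(b[60:260,230:450],None,fx=3,fy=3))
```

```text
((317.53643798828125, 183.41265869140625), (65.2821044921875, 68.32896423339844), 126.34661102294922) [ 0.46190315 -0.20950504  0.012     ] exp diam 53.474570190234004
225 ((338.2615966796875, 167.58482360839844), (64.8631820678711, 66.06060791015625), 70.45280456542969) [0.49711261 0.06208642 0.04      ] exp 65.25005844456015
240 ((338.3619689941406, 167.46841430664062), (63.98883056640625, 65.2881851196289), 70.13138580322266) [0.49722564 0.06223157 0.04      ] exp 65.25005844456015
[[359.5        149.5          3.29999995]
 [358.5        186.5          2.4000001 ]
 [356.5        126.5          4.        ]]
edge [-1.71045430e-03  2.40481253e+02] [ 0.41961965 -0.01950803  0.076     ] [ 0.59401592 -0.01308032  0.076     ] 0.03684024459070256
edge [-4.58401752e-03  2.23326902e+02] [0.41972308 0.00257935 0.076     ] [0.59121017 0.00941606 0.076     ] 0.039846047089751764
```

View pics/seat.png

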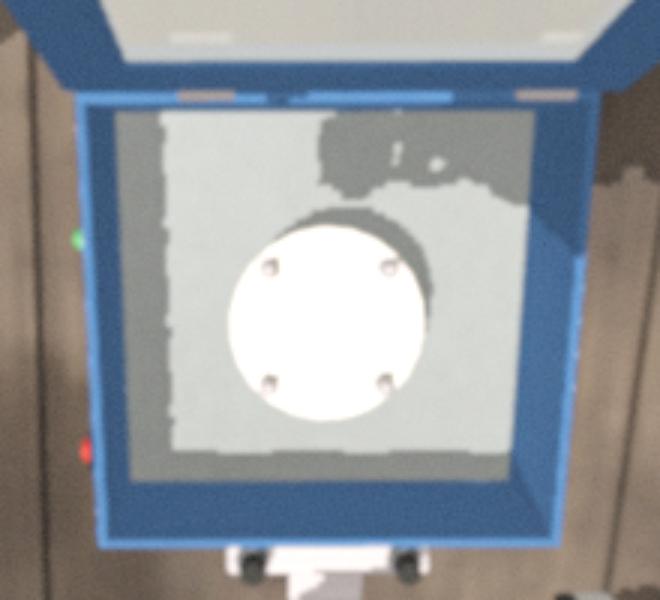

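The seat disc with four pins is centred at crop (328,323). Seat is about (0.497, 0.062) and box yaw about 0.037. The strike bracket sits at the lower edge. Next I'll grasp the bearing.

Run:
```python
from h import *
import pickle
c1,c2=pickle.load(open("w.pkl","rb")); a=cv2.imread("pics/w12.png")[:,:640]
g=cv2.medianBlur(cv2.cvtColor(a,cv2.COLOR_BGR2GRAY),3)[134:234,267:367]
q=cv2.HoughCircles(g,cv2.HOUGH_GRADIENT,1.5,5,param1=120,param2=12,minRadius=24,maxRadius=30)[0][:3]+[267,134,0]; print(q)
b=ray(c1,q[0][0],q[0][1],.013); print(b)
ps=[ray(c2,230+u/3,60+v/3,.05) for u,v in((270,267),(390,267),(269,383),(386,383))]; print("seat pins",np.mean(ps,0))
if np.hypot(b[0]-.462,b[1]+.2095)<.004:
    o=down(.037)
    ctrl.move_gripper(.085); ctrl.reach([b[0],b[1],.12],o); ctrl.servo_line([b[0],b[1],.021],o,rate=.1)
    ctrl.move_gripper(.06); f0=telemetry.read_ft_force(); ctrl.move_gripper(.045,force=40)
    print(telemetry.read_opening(),telemetry.read_gripper_force(),f0,telemetry.read_ft_force(),telemetry.read_tool_pos(),telemetry.read_t())
```

```text
[[317.25       185.75        27.        ]
 [312.75       178.25        29.10000038]
 [320.25       178.25        24.375     ]]
[ 0.46169003 -0.21166383  0.013     ]
seat pins [0.49797298 0.06254699 0.05      ]
0.04881318355068841 40.07573544882632 [-0.43948364  0.22646178 -0.03911791] [-2.77428323  1.45704798  8.6829959 ] [ 0.46166353 -0.2117186   0.02150153] 5.8417
```

Run:
```python
from h import *
p=telemetry.read_tool_pos()
ctrl.servo_line([p[0],p[1],.15],rate=.15)
print(telemetry.read_opening(),telemetry.read_gripper_force(),telemetry.read_ft_force(),telemetry.read_tool_pos())
w=vision.snapshot("wrist"); s=vision.snapshot("scene"); c=vision.camera_info("scene"); print(proj(c,telemetry.read_tool_pos()))
u,v=proj(c,telemetry.read_tool_pos()).astype(int)
s=cv2.resize(s[max(0,v-60):v+60,u-96:u+96],(640,400),interpolation=cv2.INTER_CUBIC)
cv2.imwrite("pics/g.png",cv2.resize(np.vstack([w,s])[:,:,::-1],(480,600)))
```

```text
0.048476675821307255 41.50022271252227 [ 0.33285796 -0.17228013 -1.11724944] [ 0.46113228 -0.21140115  0.14917449]
[356.94455509 219.24933901]
```

View pics/g.png

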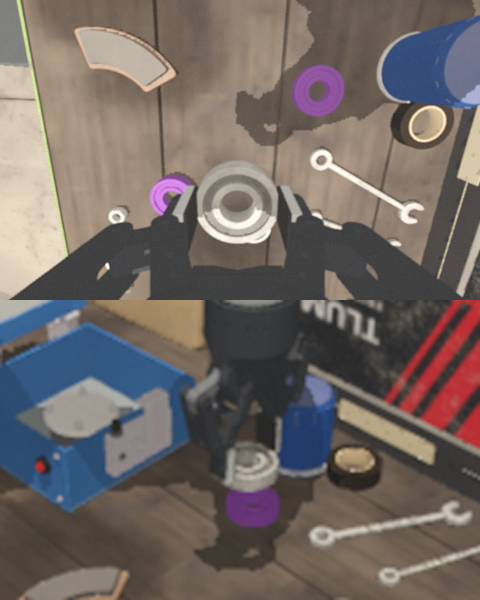

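The bearing is lifted and held between the fingers: the wrist view puts it at x 197–277, y 161–243 (0.75 scale), and the scene view shows it hanging roughly level. Next I'll work out its offset and tilt relative to the TCP.

Run:
```python
from h import *
c=vision.camera_info("wrist"); p=np.array(telemetry.read_tool_pos())
print(p,"axis",c["R"][2],"cam-p",-c["R"].T@c["t"]-p)
t=np.linspace(0,2*np.pi,90)
for nm,dz,r in(("top",-.0075,.026),("bot",-.0215,.026),("boretop",-.0075,.0125)):
    q=np.array([proj(c,p+[r*np.cos(x),r*np.sin(x),dz]) for x in t])*.75; print(nm,q.min(0).round(1),q.max(0).round(1))
w=cv2.imread("pics/g.png")[130:270,150:330]; cv2.imwrite("pics/g2.png",cv2.resize(w,None,fx=4,fy=4,interpolation=cv2.INTER_CUBIC))
```

```text
[ 0.46106147 -0.21136041  0.14900149] axis [ 0.00916982 -0.27621728 -0.96105147] cam-p [-0.00185405  0.07234915  0.12595692]
top [193.5 166.4] [278.5 243. ]
bot [197.2 159.2] [275.1 230.3]
boretop [215.6 187.8] [256.4 224.5]
```

View pics/g2.png

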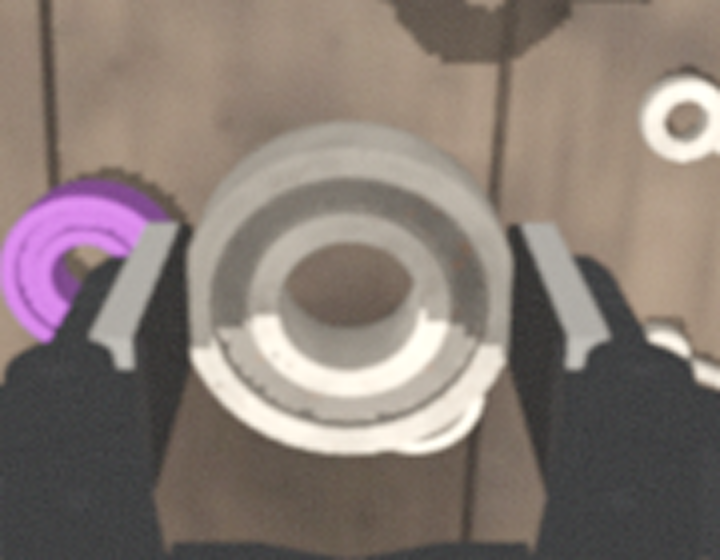

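Run:
```python
from h import *
o=down(.037); S=[.497,.0622]
ctrl.servo_line([.461,-.211,.2],o,rate=.2); ctrl.servo_line([*S,.2],o,rate=.2); ctrl.servo_line([*S,.08],o,rate=.12)
f0=np.array(telemetry.read_ft_force()); z=.08
while z>.059:
    z-=.0015; ctrl.servo_line([*S,z],o,rate=.04); d=np.array(telemetry.read_ft_force())-f0
    if d[2]>4: break
p=telemetry.read_tool_pos(); print("contact",z,p,d)
c=vision.camera_info("wrist"); w=vision.snapshot("wrist"); cv2.imwrite("pics/p.png",w[:,:,::-1])
t=np.linspace(0,2*np.pi,90)
print(telemetry.read_t(),proj(c,[*S,.054]))
```

```text
contact 0.060499999999999984 [0.4971193  0.06220323 0.06146758] [-5.75344799 -0.2020467  15.88503581]
13.325 [314.36430932 275.39238418]
```

View pics/p.png

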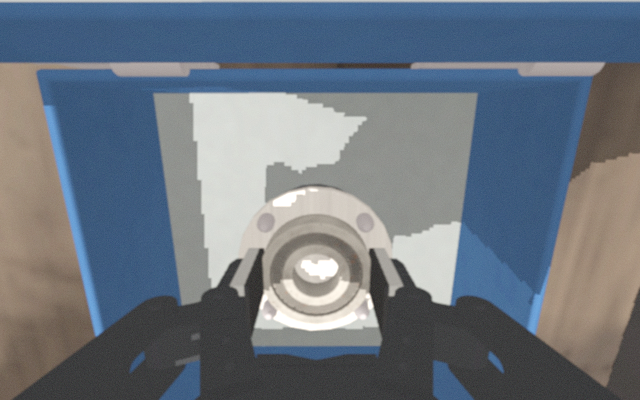

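The bearing sits between the four pins: rear pins at (266,222) and (365,222), front pins at (269,312) and (363,312), with the bearing centred at x about 317. Contact came at exactly seat height, so I'll release it, check, and measure the door angle.

Run:
```python
from h import *
o=down(.037); S=[.497,.0622]
ctrl.servo_line([*S,.0615],o,rate=.02); ctrl.move_gripper(.066); ctrl.servo_line([*S,.2],o,rate=.15)
c=vision.camera_info("wrist"); w=vision.snapshot("wrist"); t=vision.snapshot("top"); ct=vision.camera_info("top")
print(telemetry.read_t(), proj(c,[*S,.05]))
u,v=proj(c,[*S,.05]).astype(int); k=w[v-70:v+70,u-100:u+100]
cv2.imwrite("pics/r.png",np.vstack([cv2.resize(k,(480,336)),cv2.resize(t[140:250,165:325],(480,264),interpolation=cv2.INTER_CUBIC)])[:,:,::-1])
# door corner by ray with plane box-x=+.09 / -.09
yaw=.037; ex=np.array([np.cos(yaw),np.sin(yaw),0]); ey=np.array([-ex[1],ex[0],0]); B=np.array([.4975,.061,0])
R=np.array(ct["R"]); oc=-R.T@ct["t"]
for (a,b,s) in((22,57,.09),(45,335,-.09)):
    d=R.T@np.linalg.solve(ct["K"],[170+a/3,140+b/3,1]); l=(s-(oc-B)@ex)/(d@ex); X=oc+l*d-B; y,z=X@ey-.092,X[2]-.093; print("rel hinge",y,z,"r",np.hypot(y,z),"th",np.arctan2(z,-y))
```

```text
15.0667 [316.11238549 196.76584059]
rel hinge 0.039375092716975035 0.16590606409149963 r 0.17051457424162653 th 1.8038186592527545
rel hinge 0.03905360684246878 0.16617243031265502 r 0.1706999144798272 th 1.801625884679761
```

View pics/r.png

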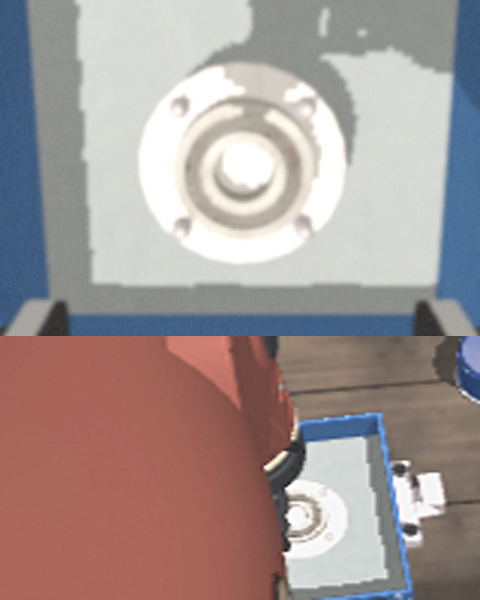

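The bearing is let go and lies centred between the pins (crop centre (243,163), pins evenly around it). The door angle is about 1.8 rad, so next I'll push it over from behind with closed fingers.

```bash
cat > d.py <<'E'
from h import *
yaw=.037; ex=np.array([np.cos(yaw),np.sin(yaw),0]); ey=np.array([-ex[1],ex[0],0]); ez=np.array([0,0,1.])
H=np.array([.4975,.061,0])+.092*ey+.093*ez; o=down(yaw)
def tcp(y,z): return H-.058*ex+y*ey+(z+.017)*ez   # tip at (y,z) from the hinge
def path(th):
    r=.160+.008*(1-th/1.8); return tcp(-r*np.cos(th)+.008*np.sin(th)+.011, r*np.sin(th)+.008*np.cos(th))
F=lambda:np.array(telemetry.read_ft_force())
E
python3 - <<'E'
from d import *
ctrl.servo_line([.497,.062,.4],o,rate=.3); ctrl.move_gripper(0.)
ctrl.reach(tcp(.09,.28),o); ctrl.servo_line(tcp(.09,.154),o,rate=.15); f0=F(); np.save("f0.npy",f0)
for th in np.arange(1.85,.19,-.1):
    ctrl.servo_line(path(th),o,rate=.09); d=F()-f0
    print(round(th,2),d.round(1),(np.array(telemetry.read_tool_pos())-path(th)).round(4))
    if np.linalg.norm(d)>12: print("stop");break
print(telemetry.read_t())
E
```

```text
1.85 [-1.5 -0.1 -0.8] [ 0.0002 -0.0002  0.0004]
1.75 [-0.8 -0.  -0.2] [ 0.0002 -0.0001  0.0002]
1.65 [-1.   0.6 -0.8] [ 0.0001 -0.0002  0.    ]
1.55 [-1.4  0.4 -0.9] [ 0.     -0.0003 -0.    ]
1.45 [-0.5 -0.1  0. ] [ 0.     -0.0003 -0.    ]
1.35 [-2.7 -0.6 -0.8] [-0.     -0.0003 -0.0001]
1.25 [-0.3 -0.4 -1. ] [-0.     -0.0002 -0.0001]
1.15 [-0.9  0.1 -0.1] [-0.0001 -0.0002 -0.0001]
1.05 [-1.6  0.2 -0.9] [-0.0001 -0.0002 -0.0001]
0.95 [-1.7  0.6 -0.9] [-0.0002 -0.0002 -0.0001]
0.85 [-2.  -0.8  0. ] [-0.0002 -0.0002 -0.0002]
0.75 [-1.9  0.5 -0.1] [-0.0003 -0.0004 -0.0004]
0.65 [-0.2  0.2 -0.3] [-0.0003 -0.0002 -0.0003]
0.55 [-0.6  0.4 -0.1] [-0.0003 -0.     -0.0002]
0.45 [-1.   0.5 -0.4] [-0.0002  0.0001 -0.    ]
0.35 [-1.8 -0.4 -0.6] [-0.0002  0.0001  0.    ]
0.25 [-1.4  0.3  0.5] [-0.0002  0.0001  0.    ]
24.0667
```

Run:
```python
from d import *
t=vision.snapshot("top"); s=vision.snapshot("scene"); 
cv2.imwrite("pics/dd.png",np.vstack([cv2.resize(t[120:280,140:396],(480,300)),cv2.resize(s[80:260,200:488],(480,300))])[:,:,::-1])
```

```text
(no output)
```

View pics/dd.png

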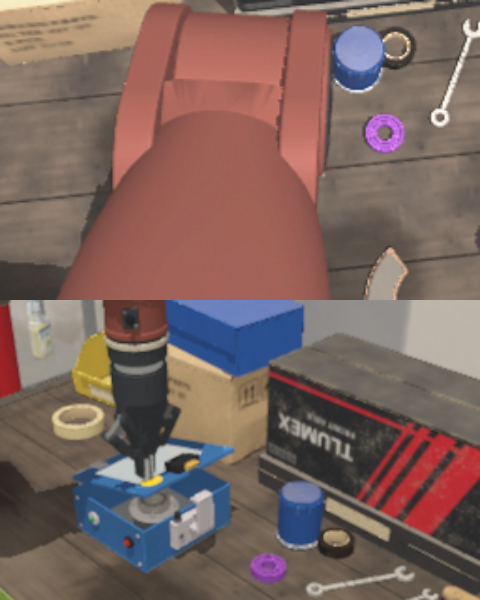

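The door has come over to about 0.25 rad, with the fingertips on the yellow pad at (150,480), and the bearing is still on the seat. Next I'll press slowly and watch the force.

Run:
```python
from d import *
f0=np.load("f0.npy"); th=.25; L=[]
while th>-.075 and telemetry.read_t()<42:
    fz=np.mean([F()[2]-f0[2] for _ in range(3)])
    th-= .008 if th>.12 else (.004 if fz<6 else .0018)
    ctrl.servo_line(path(th),o,rate=.03)
    fz=np.mean([F()[2]-f0[2] for _ in range(3)]); L.append((round(th,4),round(float(fz),1)))
    if fz>16.5: break
print(L,telemetry.read_t(),telemetry.read_tool_pos(),path(th))
```

```text
[(0.242, 0.3), (0.234, 0.0), (0.226, -0.0), (0.218, -0.5), (0.21, 0.2), (0.202, -0.4), (0.194, -0.1), (0.186, -0.5), (0.178, -0.5), (0.17, -0.7), (0.162, -0.8), (0.154, -1.2), (0.146, -1.0), (0.138, -0.3), (0.13, -1.2), (0.122, -0.1), (0.114, -0.8), (0.11, -0.1), (0.106, 0.1), (0.102, -0.8), (0.098, -0.7), (0.094, -1.5), (0.09, -0.6), (0.086, -0.3), (0.082, 0.1), (0.078, -0.6), (0.074, -0.2), (0.07, -0.9), (0.066, -1.1), (0.062, 0.5), (0.058, -0.7), (0.054, -0.7), (0.05, -0.6), (0.046, -0.2), (0.042, -0.1), (0.038, -0.8), (0.034, -1.2), (0.03, -0.5), (0.026, 2.6), (0.022, 4.3), (0.018, 5.5), (0.014, 5.6), (0.01, 6.8), (0.0082, 6.1), (0.0064, 7.6), (0.0046, 7.6), (0.0028, 8.6), (0.001, 8.3), (-0.0008, 8.6), (-0.0026, 7.3), (-0.0044, 4.1), (-0.0084, 2.2), (-0.0124, 0.2), (-0.0164, -0.5), (-0.0204, 0.5), (-0.0244, -0.9), (-0.0284, 3.1), (-0.0324, 6.4), (-0.0342, 9.3), (-0.036, 9.9), (-0.0378, 11.4), (-0.0396, 12.6), (-0.0414, 14.1), (-0.0432, 16.1), (-0.045, 18.5)] 40.4167 [ 0.4420718  -0.00648057  0.11135398] [ 0.44195856 -0.00649036  0.11042546]
```

Run:
```python
from d import *
f0=np.load("f0.npy"); L=[]; ctrl.sleep(.2); L.append(F()[2]-f0[2])
for th in(-.048,-.044,-.040,-.036,-.032,-.028,-.02):
    if th==-.048: continue
    ctrl.servo_line(path(th),o,rate=.02); L.append(np.mean([F()[2]-f0[2] for _ in range(3)]))
print(np.round(L,1))
p=path(-.02); ctrl.servo_line(p+[0,0,.03],o,rate=.1); ctrl.servo_line(p+[-.1,-.05,.25],o,rate=.3)
w=vision.snapshot("wrist"); s=vision.snapshot("scene"); print(telemetry.read_t())
cv2.imwrite("pics/e.png",np.vstack([cv2.resize(s[130:250,220:412],(480,300),interpolation=cv2.INTER_CUBIC),cv2.resize(w,(480,300))])[:,:,::-1])
```

```text
[19.1 16.2 12.6  9.2  7.   3.6 -0.6]
43.6417
```

View pics/e.png

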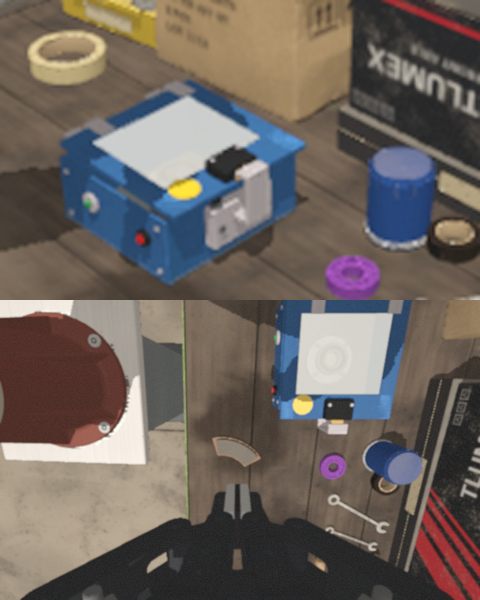

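The scene view shows the door shut and flat, pad at (185,188) and latch case under the strike at (230,162). The bearing shows through the window and the filter and rings look unmoved. The press showed the ride-over bump, the slack, then the buffer rise to 19 N, which is past what the latch needs. Handing in.

```bash
python3 -c "
from cell import finish_job
print(finish_job())"
```

```text
the job is handed in; nothing more can be done
None
```

I handed in the job with the larger bearing flat between the pins and the guard door pressed shut to about 19 N and released; the press felt like a latch snap (bolt bump, slack, buffer rise), but I could not see the bolt, the release force showed no clear sign of it holding, and the hand-in returned no verdict.

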